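# Set the tilt step of a flask rocker

### The arm

A 6-joint arm with a two-finger parallel gripper is mounted at the origin on the work surface. World frame = base frame: x ahead of the robot, y to its left, z up, the work surface at z = 0. Lengths are in m, angles in degrees, forces in N, time in s.
With the tool pointing down it reaches from about 0.35 to 0.875 m from the base axis. Payload 15.5 kg.
Tool frame: the origin (TCP) lies on the centre line of the jaws, within the pads' length; the fingertips stand 11 mm ahead of it and the grasp point (between the pads) lies 8 mm behind it; z points along the fingers, y is the direction in which the jaws open and shut (so a half turn about z gives the same grasp; the last joint's range is limited). The gripper opens to 85 mm and grips with 20 to 120 N. Pads are 22 mm wide; open, the fingers measure 114 mm over their backs; the gripper's body (76 mm by 85 mm) begins 54 mm behind the grasp point. The pads swing forward as they close: fully open they stand 13 mm farther back than shut.
Start: joints at [68.211, 28.281, 77.091, -0, 74.628, -5.472], TCP at [0.176, 0.6, 0.218] pointing down, gripper open.
Joint ranges: [-166.48, 166.48], [-47.26, 123.95], [12.59, 153.08], [-70.14, 250.14], [6.76, 159.57], [-176.63, 176.63]. Speed limits (degrees/s): [108.29, 108.29, 147.25, 172.46, 172.46, 172.46].

### API

Orientations are given as [roll, pitch, yaw] about the fixed x, y, z axes, in that order (R = Rz(yaw) Ry(pitch) Rx(roll)).
In Python, from station import manip gives the robot as it stands. The module is installed in compiled form; this text tells all that it offers.
- The arm moves only by the shell command python3 -m crank 'ROWS' [FORCE]. ROWS is JSON, a list of rows, each a list of 7 numbers: the shift along the tool's x, y, z in mm, then the turn, a rotation vector about the tool's x, y, z in rad, then the opening in per cent of the stroke, from 0 (shut) to 100 (fully open). A call has 1 to 8 rows; each row is the pose to reach, as a shift and turn from the pose commanded when the call began, along the tool's axes at that moment; what a row does not reach only later rows make up. A row lasts 1/12 s, in which the tool goes at most 41.7 mm and 7.16 degrees, less where a joint would pass 70% of its speed; a pose out of reach is approached as far as the arm can. A call with a gripper value outside its range is refused whole. The fingers move at their own pace and stop on an object; FORCE is the grip in N (left out, the last holds). Time passes only in rows, so rows that repeat a pose let the fingers close. It gives the time, the measured TCP pose, the force and the opening at its end, in the units of the state.
- manip.state(): the state, without advancing time (a new reading comes with each control period).
- manip.grab_frame(name): name is "side" or "top"; returns (picture, depth): 384x512x3 uint8, red, green, blue; 384x512 float32, m along the optical axis (not along the pixel's ray), 0 where there is no reading.
- manip.camera_params(name): a dict with "camera_matrix" (3x3 intrinsics, pixels), "dist_coeffs" ([k1, k2, p1, p2, k3] as OpenCV has them; the pictures are not rectified), "view" (4x4, takes a point from world to camera coordinates). Camera axes: x right, y down, z forward; pixel columns grow to the right and rows downward; lengths in m; the calibration is good to about 2 mm. A picture is of the moment at which its call begins. camera_params takes no time and is no camera call.
- manip.job_done(): hands the job in, once; it reports no verdict.
Trained networks look in the newest picture that a camera, given by its name, has taken for a name from the list of things; names that differ only in an ending like _2 or _b are one class to them, and where a whole thing is asked for, a point or a joint stands for the part that bears it (a point fixed in the world has none). Each returns a list of dicts, best first, with "score" (0 to 1); they miss things now and then, are a little off and sometimes report something else, mostly with a low value. They report only what shows in the picture. A call takes as long as a camera call.
- manip.search_frame(label, camera): "extent" ([left, top, right, bottom] in pixels, round what is visible of it).
- manip.silhouettes(label, camera): "region" (384x512 bool, what is visible of it) and "extent" ([left, top, right, bottom] in pixels, round what is visible of it).
The state is a dict: "t": time; "joints": joint angles; "joint_vel": joint speeds; "joint_torque": joint torques, N m; "eef_pos": TCP position; "tool_rot": TCP orientation; "contact_force": force on the tool from outside, world axes, zero at the start; "moment": the same for the moment, N m; "width": finger opening in m.
Only numpy, scipy, OpenCV 4.12 (cv2) and the standard library are available. Lean on these libraries where they do the work, as an engineer would, in place of code of your own. Each camera call takes 0.05 s, during which the arm holds its last target.

### The job

Set the flask rocker to its marked tilt step: lift the selector lever by its knob out of the notch it sits in, carry it along the gate to the notch beside the pointed tab (the round studs mark the other steps), and lower it fully down into that notch. Then let go of it.

Things in the scene. Friction and masses are not known exactly. Their poses are not given: they have to be found in the camera images.
- knob (a point): Centre of the selector lever's black round knob: 30 mm diameter, 36 mm tall, upright on a 10 mm steel stem, on the grey housing of the rocker; 157 mm above the bench when the lever is down. y axis along the gate, z up; it does not turn. A 10 mm cross pin on the stem below lies in a notch of the gate's two steel rails (tops 105 mm above the bench, outer faces 39 mm apart, 200 mm long).
- lever (a joint): Lift of the lever, m: 0 with its pin at the bottom of a notch, above 0.018 clear of the rail tops, 0.035 at the upper stop. It moves only straight up and down and, once clear, along the gate. Weight and a light spring, 2.5 to 4.5 N together, pull it down.
- carriage (a joint): Position of the lever along the gate, m, positive to the knob's +y. Five notches, 16 mm wide, 18 mm deep, with rounded corners, at -0.072, -0.036, 0 (where it starts), 0.036 and 0.072; end stops at -0.080 and 0.080.
- pointer_tab (a point): Flat dark steel arrow, 38 mm long, 24 mm wide, 8 mm thick, fixed on the housing on the side of the gate away from the robot, tip towards its notch. Point on its upper face, 83 mm above the bench, straight across from the notch, 50 mm from the gate's centre line. y axis along the gate, -x to the gate. Round studs, 12 mm diameter, in the same row mark the three other free notches.

How it is judged:
By the outcome, as a careful person would: the job done as asked, in the order asked, and still so for the second after the job is handed in, with the robot touching nothing.
It also fails if it takes over 29 s, if anything falls off the work surface, if the arm or the gripper's body presses on something with over 40 N, if the wrist force passes 120 N, or if a joint passes its speed limit or range.

## Working session

There is one attempt and no reset: what is moved stays moved. The work goes in short steps, Python scripts to look and compute and a shell command to move; the robot and the scene stay as the last step left them, time stands still between calls to the robot, and variables do not carry over. Pictures are saved under pics/ and viewed, and the job is handed in when it is done.

```bash
mkdir -p pics
python3 - <<'E'
from station import manip
import cv2
print(manip.state())
for c in("side","top"):
    im,d=manip.grab_frame(c); cv2.imwrite(f"pics/{c}0.png",im[:,:,::-1])
    p=manip.camera_params(c); print(c,p)
    for l in("knob","pointer_tab","lever"):
        for r in manip.search_frame(l,c)[:4]: print(l,r)
E
```

```text
{'t': 0.0, 'joints': array([ 6.82094618e+01,  2.83150527e+01,  7.71292104e+01,  1.58221459e-03,
        7.46283241e+01, -5.47167279e+00]), 'joint_vel': array([ 0.03303584, -0.02357345, -0.01103818, -0.10741165,  0.05321494,
       -0.04212429]), 'joint_torque': array([ 5.87843306e-05, -8.82125688e+01, -3.83878613e+01, -6.03346237e-06,
        1.01409975e-02,  5.61072102e-05]), 'eef_pos': array([0.17545447, 0.59945671, 0.21768615]), 'tool_rot': array([-1.79927889e+02, -8.43958233e-03,  1.63680709e+02]), 'contact_force': array([-0.23163345,  0.74802944,  0.67888484]), 'moment': array([ 0.0153345 , -0.00313898, -0.00959284]), 'width': 0.0851938844086993}
side {'camera_matrix': array([[391.08176741,   0.        , 261.34075275],
       [  0.        , 391.08176741, 186.18303049],
       [  0.        ,   0.        ,   1.        ]]), 'dist_coeffs': array([-0.05688004,  0.        ,  0.        ,  0.        ,  0.        ]), 'view': array([[-0.78286075, -0.62206416,  0.01285388,  0.5200718 ],
       [-0.50806069,  0.62719022, -0.59034462,  0.34057695],
       [ 0.3591704 , -0.46868818, -0.807048
[... 282 characters left out ...]
  [  0.        , 473.45646512, 186.53564071],
       [  0.        ,   0.        ,   1.        ]]), 'dist_coeffs': array([-0.03244181,  0.        ,  0.        ,  0.        ,  0.        ]), 'view': array([[-0.02775   , -0.99828454, -0.05155494,  0.08546524],
       [-0.9882548 ,  0.03515148, -0.14871723,  0.6072311 ],
       [ 0.15027435,  0.04682251, -0.98753495,  0.65848411],
       [ 0.        ,  0.        ,  0.        ,  1.        ]])}
knob {'extent': [339.1, 200.0, 364.8, 238.5], 'score': 0.67}
pointer_tab {'extent': [308.1, 170.8, 326.0, 196.9], 'score': 0.57}
pointer_tab {'extent': [337.8, 195.4, 362.9, 237.7], 'score': 0.54}
lever {'extent': [337.9, 197.5, 361.7, 236.3], 'score': 0.59}
```

View pics/side0.png

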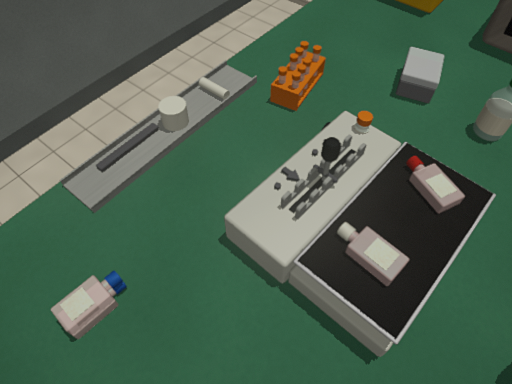

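View pics/top0.png

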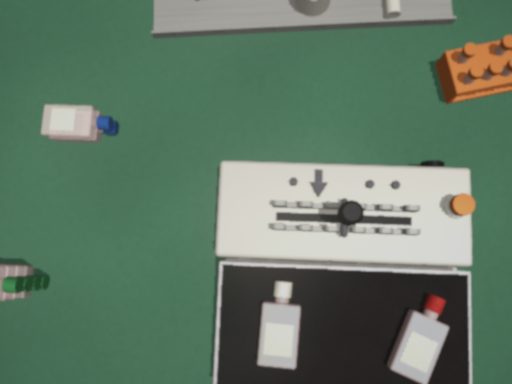

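The side view shows the knob at about (331,149) on the white housing, with the arrow at (290,174). The top view shows the knob at about (350,212) and the arrow at (318,183). Studs are at (293,182), (369,184) and (395,185), so the arrow is one notch to the image left (+y) of the start.

```bash
cat > h.py <<'E'
import numpy as np,cv2
from station import manip
def ray(c,uv):
    p=manip.camera_params(c);V=p["view"]
    n=cv2.undistortPoints(np.array([[uv]],float),p["camera_matrix"],p["dist_coeffs"])[0,0]
    R=V[:3,:3];return -R.T@V[:3,3],R.T@np.array([n[0],n[1],1])
def atz(c,uv,z):
    o,d=ray(c,uv);return o+d*(z-o[2])/d[2]
def dep(c,uv,z):
    o,d=ray(c,uv);return o+d*z
def tri(uvs,uvt):
    o1,d1=ray("side",uvs);o2,d2=ray("top",uvt)
    s=np.linalg.lstsq(np.c_[d1,-d2],o2-o1,rcond=None)[0]
    a=o1+d1*s[0];b=o2+d2*s[1];return (a+b)/2,np.linalg.norm(a-b)
def proj(c,P):
    p=manip.camera_params(c);V=p["view"]
    return cv2.projectPoints(np.array(P,float).reshape(-1,3),cv2.Rodrigues(V[:3,:3])[0],V[:3,3],p["camera_matrix"],p["dist_coeffs"])[0][:,0]
E
python3 - <<'E'
from h import *
np.set_printoptions(precision=4,suppress=True)
for c,b in(("side",(260,110,390,225)),("top",(210,155,480,270))):
    im,d=manip.grab_frame(c); np.save(f"{c}_d.npy",d);np.save(f"{c}_i.npy",im)
    x0,y0,x1,y1=b; k=6 if c=="side" else 2.9
    cv2.imwrite(f"pics/{c}z.png",cv2.resize(im[y0:y1,x0:x1,::-1],None,fx=k,fy=k,interpolation=cv2.INTER_CUBIC)[:600,:800])
    # knob top by depth
    V=manip.camera_params(c)["view"]
    pts=[];u=[]
    for v in range(y0,y1):
        for x in range(x0,x1):
            if d[v,x]>0: pts.append(dep(c,(x,v),d[v,x]));u.append((x,v,*im[v,x]))
    pts=np.array(pts);u=np.array(u)
    m=pts[:,2]>.145
    print(c,"high pts",m.sum(),pts[m].min(0),pts[m].max(0),np.median(pts[m],0))
    t=m&(pts[:,2]>pts[m,2].max()-.006);print("top face",pts[t].mean(0),t.sum(), pts[t].min(0),pts[t].max(0))
    dark=(u[:,2:].sum(1)<200)&(abs(pts[:,2]-.083)<.01)
    np.save(f"{c}_pts.npy",np.c_[u[:,:2],pts,u[:,2:]])
for l in("knob","pointer_tab"):
  for c in("side","top"):
    for r in manip.silhouettes(l,c)[:3]:
        m=r["region"];ys,xs=np.nonzero(m);print(l,c,r["score"],r["extent"],xs.mean(),ys.mean())
for n,uv in(("stud",(293,182)),("arrow",(318,183)),("stud",(369,184)),("stud",(395,185))): print(n,atz("top",uv,.083))
E
```

```text
Traceback (most recent call last):
  File "h.py", line 10, in dep
    o,d=ray(c,uv);return o+d*z
        ~~~^^^^^^
  File "h.py", line 4, in ray
    p=manip.camera_params(c);V=p["view"]
ValueError: time passes only in moves, steps and waits
```

Run:
```python
from h import *
np.set_printoptions(precision=4,suppress=True)
a=np.load("top_pts.npy")
# rail-top points
m=(abs(a[:,4]-.105)<.008); print(m.sum())
p=a[m][:,2:5]; print(p.min(0),p.max(0))
q=p[:,:2]-p[:,:2].mean(0);w,v=np.linalg.eigh(q.T@q);d=v[:,-1];print("axis",p.mean(0),d,np.degrees(np.arctan2(d[1],d[0])))
h=np.histogram(a[:,4],np.arange(.0,.19,.005));print(list(zip(h[1].round(3),h[0])))
```

```text
Traceback (most recent call last):
FileNotFoundError: [Errno 2] No such file or directory: 'top_pts.npy'
```

View pics/sidez.png

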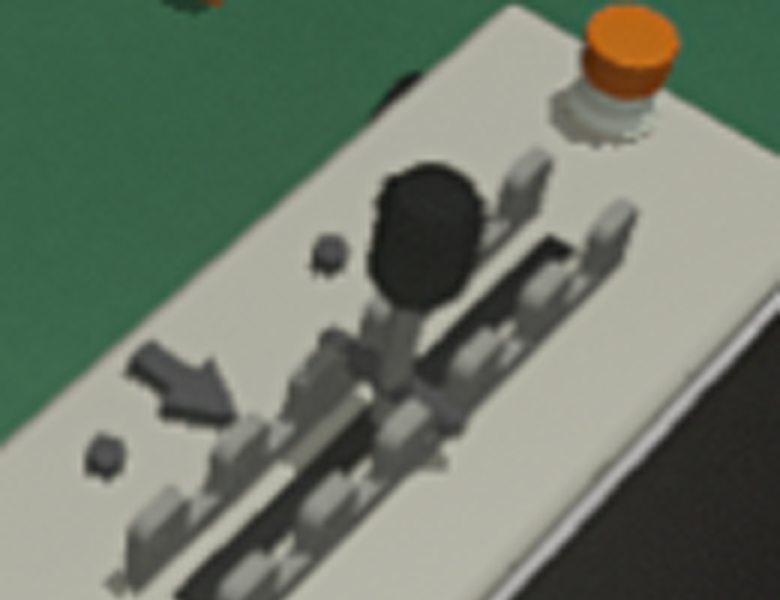

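The side close-up shows the knob upright on its stem with the pin in a notch. The arrow points at the next notch to the lower left, and the studs flank it. `camera_params` is limited per script, so I'll cache it.

```bash
sed -i 's/^def ray/C={c:manip.camera_params(c) for c in ("side","top")}\ndef ray/; s/manip.camera_params(c);/C[c];/' h.py
python3 - <<'E'
from h import *
np.set_printoptions(precision=4,suppress=True)
for c,b in(("side",(220,100,410,275)),("top",(210,155,480,270))):
    im,d=manip.grab_frame(c); np.save(f"{c}_d.npy",d);np.save(f"{c}_i.npy",im)
    x0,y0,x1,y1=b; k=2.9
    cv2.imwrite(f"pics/{c}zz.png",cv2.resize(im[y0:y1,x0:x1,::-1],None,fx=k,fy=k,interpolation=cv2.INTER_CUBIC))
    yy,xx=np.mgrid[y0:y1,x0:x1];xx=xx.ravel();yy=yy.ravel();z=d[yy,xx];k=z>0;xx,yy,z=xx[k],yy[k],z[k]
    p=C[c];V=p["view"];n=cv2.undistortPoints(np.c_[xx,yy].astype(float)[:,None],p["camera_matrix"],p["dist_coeffs"])[:,0]
    pts=(np.c_[n,np.ones(len(n))]*z[:,None]-V[:3,3])@V[:3,:3]
    np.save(f"{c}_pts.npy",np.c_[xx,yy,pts,im[yy,xx]])
    s=im[yy,xx].astype(int).sum(1)
    m=(pts[:,2]>.135)&(s<150)
    print(c,"knob",m.sum(),pts[m].min(0),pts[m].max(0),np.median(pts[m],0),xx[m].min(),xx[m].max(),yy[m].min(),yy[m].max())
    t=m&(pts[:,2]>.170);print("top",t.sum(),pts[t].mean(0),pts[t].min(0),pts[t].max(0))
    m=(abs(pts[:,2]-.105)<.006)&(s>200); q=pts[m]
    print("rails",m.sum(),q.min(0),q.max(0),q.mean(0))
    if m.sum()>20:
        e=q[:,:2]-q[:,:2].mean(0);w,v=np.linalg.eigh(e.T@e);print("axis",np.degrees(np.arctan2(*v[::-1,-1])))
for n,uv in(("stud",(293,182)),("arrow",(318,183)),("stud",(369,184)),("stud",(395,185))): print(n,atz("top",uv,.083))
for l in("knob","pointer_tab"):
  for c in("side","top"):
    for r in manip.silhouettes(l,c)[:3]:
        ys,xs=np.nonzero(r["region"]);print(l,c,r["score"],r["extent"],xs.mean(),ys.mean())
E
```

```text
side knob 342 [ 0.5399 -0.0518  0.1425] [ 0.5682 -0.0275  0.1773] [ 0.5518 -0.0337  0.1694] 322 340 138 161
top 162 [ 0.5537 -0.0392  0.1739] [ 0.5409 -0.0518  0.17  ] [ 0.5682 -0.029   0.1773]
rails 866 [ 0.3629 -0.2151  0.099 ] [0.5814 0.078  0.111 ] [ 0.5252 -0.03    0.105 ]
axis 114.49365807001749
top knob 124 [ 0.5423 -0.056   0.145 ] [ 0.5671 -0.0296  0.1752] [ 0.5485 -0.0343  0.1708] 337 361 203 224
top 76 [ 0.5511 -0.0389  0.1721] [ 0.5428 -0.0558  0.1701] [ 0.5671 -0.0297  0.1752]
rails 1344 [ 0.5298 -0.2167  0.099 ] [0.5823 0.0554 0.111 ] [ 0.5596 -0.0941  0.1053]
axis 91.26156822484506
stud [0.6093 0.023  0.083 ]
arrow [ 0.6066 -0.0121  0.083 ]
stud [ 0.6026 -0.0833  0.083 ]
stud [ 0.5999 -0.1193  0.083 ]
knob side 0.71 [313.8, 134.9, 342.9, 186.0] 329.3212598425197 156.47086614173227
knob top 0.91 [338.6, 198.0, 363.8, 238.8] 348.75552050473186 214.95268138801262
pointer_tab side 0.53 [281.4, 168.9, 297.7, 178.6] 290.2977099236641 174.61832061068702
pointer_tab top 0.78 [310.1, 173.1, 326.9, 194.4] 318.1791666666667 182.3375
```

View pics/topzz.png

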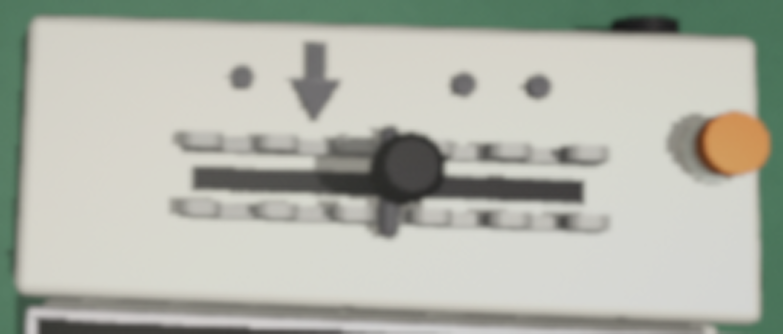

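```bash
cat >> h.py <<'E'
from scipy.spatial.transform import Rotation as Ro
def rel(P,yaw=None):
    s=manip.state();R=Ro.from_euler('xyz',s["tool_rot"],degrees=True)
    d=R.inv().apply(np.array(P)-s["eef_pos"])*1000
    out=[d]
    if yaw is not None: out.append((R.inv()*Ro.from_euler('xyz',[180,0,yaw],degrees=True)).as_rotvec())
    return out
E
python3 - <<'E'
from h import *
np.set_printoptions(precision=4,suppress=True)
print(tri((332,142.8),(351.7,211.9)))
print(atz("top",(351.7,211.9),.175),atz("side",(332,142.8),.175))
K=np.array([.5547,-.044,.157])
for k in(-.018,.018): print(proj("side",K+[0,0,k]),proj("top",K+[0,0,k]))
st=np.array([(293.2,181.7),(369.5,183.8),(395.3,184.5)])
print([tri((290.3,174.6),(318.2,182.3))])
for side,top in(((277.5,186),(293.2,181.7)),((314.7,152.5),(369.5,183.8))): print("stud",tri(side,top))
print(rel([K[0],K[1],.26],176.2), manip.state()["t"])
E
```

```text
(array([ 0.5563, -0.0452,  0.1696]), np.float64(5.563457550104101e-05))
[ 0.5558 -0.0445  0.175 ] [ 0.5543 -0.0404  0.175 ]
[[329.5666 155.9803]] [[347.631 215.442]]
[[332.9649 141.417 ]] [[351.3346 212.7869]]
[(array([ 0.6086, -0.013 ,  0.0752]), np.float64(0.00039548026339054036))]
stud (array([0.6108, 0.0226, 0.0758]), np.float64(4.518250599917361e-05))
stud (array([ 0.6036, -0.0854,  0.0758]), np.float64(0.0006161148689107405))
[array([-544.7107, -511.3612,  -41.699 ]), array([ 0.    ,  0.    , -0.2185])] 0.75
```

```bash
python3 -m crank '[[0,0,-42,0,0,-0.05,70],[-30,-28,-42,0,0,-0.1,70],[-60,-56,-42,0,0,-0.15,70],[-90,-84,-42,0,0,-0.218,70],[-120,-112,-42,0,0,-0.218,70],[-150,-140,-42,0,0,-0.218,70],[-180,-168,-42,0,0,-0.218,70],[-210,-196,-42,0,0,-0.218,70]]'
python3 - <<'E'
from h import *
np.set_printoptions(precision=4,suppress=True)
print(rel([.555,-.044,.26],176.2), manip.state()["t"])
E
```

```text
t: 1.42
eef_pos: [0.3226, 0.351, 0.2605]
tool_rot: [180.0, 0.0, 176.2]
contact_force: [0.6, 0.1, 0.5]
width: 0.06
[array([-258.1423, -378.6953,    0.4253]), array([ 0.0003,  0.0004, -0.0001])] 1.4167
```

```bash
python3 -m crank '[[-22,-32,0,0,0,0,70],[-44,-65,0,0,0,0,70],[-66,-97,0,0,0,0,70],[-88,-130,0,0,0,0,70],[-110,-162,0,0,0,0,70],[-132,-194,0,0,0,0,70],[-154,-226,0,0,0,0,70],[-176,-258,0,0,0,0,70]]'
python3 - <<'E'
from h import *
np.set_printoptions(precision=4,suppress=True)
print(rel([.555,-.044,.26],176.2), manip.state()["t"])
E
```

```text
t: 2.08
eef_pos: [0.4811, 0.0816, 0.2605]
tool_rot: [180.0, 0.0, 176.2]
contact_force: [0.8, 1.7, 0.7]
width: 0.0596
[array([ -82.0977, -120.3796,    0.5332]), array([ 0.0001,  0.0005, -0.0007])] 2.0833
```

```bash
python3 -m crank '[[-22,-32,0,0,0,0,70],[-44,-64,0,0,0,0,70],[-64,-94,0,0,0,0,70],[-76,-112,0,0,0,0,70],[-82,-120,0,0,0,0,70],[-82,-120,0,0,0,0,70],[-82,-120,0,0,0,0,70]]'
python3 - <<'E'
from h import *
np.set_printoptions(precision=4,suppress=True)
print(rel([.555,-.044,.149],176.2), manip.state()["t"])
for c in("side","top"):
    im,d=manip.grab_frame(c);cv2.imwrite(f"pics/{c}1.png",im[:,:,::-1])
E
```

```text
t: 2.67
eef_pos: [0.5539, -0.0412, 0.2601]
tool_rot: [180.0, -0.0, 176.1]
contact_force: [-0.5, 1.4, -0.4]
width: 0.0597
[array([ -1.4053,  -2.7432, 111.0928]), array([ 0.0004, -0.0006, -0.001 ])] 2.6667
```

View pics/side1.png

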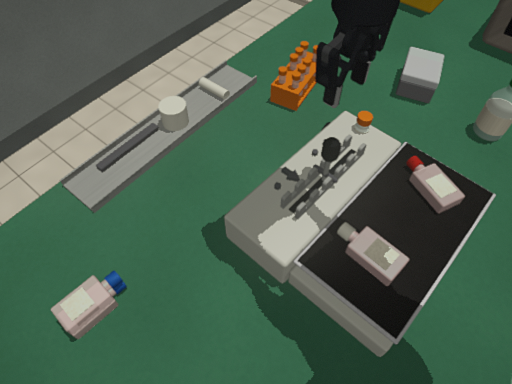

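View pics/top1.png

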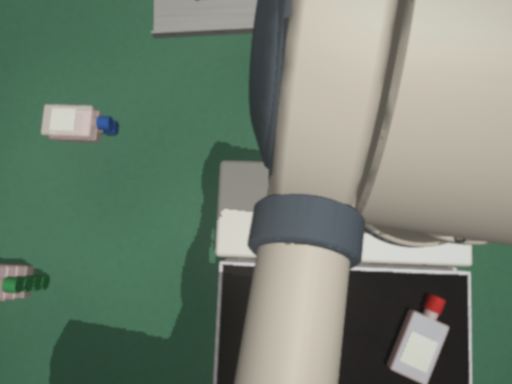

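The side view shows the gripper above the knob, with fingertips near (334,100) and (362,79). The top view is blocked by the arm. I'll check the fingertips against the calibration.

Run:
```python
from h import *
np.set_printoptions(precision=1,suppress=True)
t=np.array([.5539,-.0412,.25]);g=np.array([.0663,.9978,0])
for z in(.249,.255): 
  t[2]=z;print(proj("side",[t,t+g*.03,t-g*.03,t+g*.042,t-g*.042]))
```

```text
[[340.4 108.2]
 [328.2 118.7]
 [352.   98.2]
 [323.2 123.1]
 [356.5  94.3]]
[[341.2 105.1]
 [328.9 115.6]
 [352.8  95.1]
 [323.8 120. ]
 [357.3  91.2]]
```

Run:
```python
import cv2
im=cv2.imread("pics/side1.png");cv2.imwrite("pics/side1z.png",cv2.resize(im[20:170,290:410],None,fx=4,fy=4,interpolation=cv2.INTER_CUBIC)*2 if 0 else cv2.convertScaleAbs(cv2.resize(im[20:170,290:410],None,fx=4,fy=4,interpolation=cv2.INTER_CUBIC),alpha=2.5))
```

```text
(no output)
```

View pics/side1z.png

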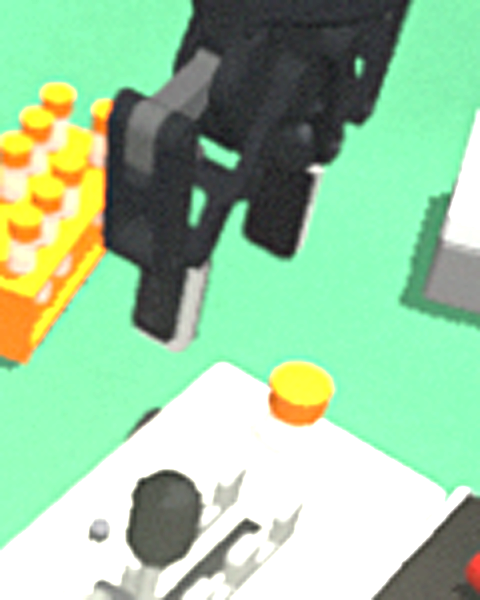

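Run:
```python
from h import *
np.set_printoptions(precision=4,suppress=True)
im,d=manip.grab_frame("side")
for uv in((327,98),(331,98),(335,99),(337,92),(336,102),(332,104),(366,66),(367,70),(357,75),(360,80),(332,140),(335,146),(330,150)):
    print(uv,im[uv[1],uv[0]],d[uv[1],uv[0]],dep("side",uv,d[uv[1],uv[0]]))
print(manip.state())
```

```text
(327, 98) [27 27 26] 0.5131987 [0.5583 0.0004 0.2938]
(331, 98) [24 26 26] 0.50533676 [0.5515 0.0028 0.2992]
(335, 99) [77 78 74] 0.508685 [ 0.5479 -0.0021  0.2962]
(337, 92) [84 86 82] 0.5006934 [ 0.5478 -0.0036  0.307 ]
(336, 102) [85 86 81] 0.5104445 [ 0.5454 -0.0017  0.2927]
(332, 104) [23 25 24] 0.51280963 [0.549  0.0016 0.2895]
(366, 66) [16 15 14] 0.52674013 [ 0.5434 -0.0702  0.3115]
(367, 70) [57 56 54] 0.5313284 [ 0.541  -0.0714  0.3054]
(357, 75) [16 17 17] 0.54550844 [ 0.5527 -0.0697  0.292 ]
(360, 80) [17 17 18] 0.54764795 [ 0.5465 -0.0696  0.2866]
(332, 140) [34 35 31] 0.6306804 [ 0.5576 -0.0458  0.1748]
(335, 146) [42 42 39] 0.6230468 [ 0.5469 -0.0378  0.1748]
(330, 150) [37 38 34] 0.626213 [ 0.5508 -0.0308  0.1686]
{'t': 2.8167, 'joints': array([-10.3413,  20.3506,  83.6561,   0.0115,  76.0047, -96.5916]), 'joint_vel': array([ 0.1256, -0.1931, -0.1645, -0.1033,  0.0782, -0.1634]), 'joint_torque': array([ -0.8315, -74.9388, -39.0978,  -0.0257,  -0.0149,   0.0177]), 'eef_pos': array([ 0.5537, -0.0404,  0.2604]), 'tool_rot': array([179.9877,  -0.01  , 176.2475]), 'contact_force': array([-0.0336,  0.1295,  0.1273]), 'moment': array([-0.0219,  0.0049, -0.0172]), 'width': 0.05942057645869628}
```

Fingertip depth in the side view puts the pad x,y where expected, but the tips read z≈0.287 instead of about 0.255. I'll descend part way, to a height that is safe under either reading, and look again.

```bash
python3 -m crank '[[-1,-3,25,0,0,0,70],[-1,-3,50,0,0,0,70],[-1,-3,68,0,0,0,70],[-1,-3,70,0,0,0,70],[-1,-3,70,0,0,0,70]]'
python3 - <<'E'
from h import *
np.set_printoptions(precision=4,suppress=True)
im,d=manip.grab_frame("side")
s=manip.state();print(s["eef_pos"],s["t"],s["width"])
cv2.imwrite("pics/side2z.png",cv2.convertScaleAbs(cv2.resize(im[70:220,270:410,::-1],None,fx=4,fy=4,interpolation=cv2.INTER_CUBIC),alpha=2))
p=C["side"];V=p["view"];yy,xx=np.mgrid[70:220,290:400];yy=yy.ravel();xx=xx.ravel();z=d[yy,xx]
n=cv2.undistortPoints(np.c_[xx,yy].astype(float)[:,None],p["camera_matrix"],p["dist_coeffs"])[:,0]
P=(np.c_[n,np.ones(len(n))]*z[:,None]-V[:3,3])@V[:3,:3]
dark=im[yy,xx].max(1)<110
for lo,hi in((-.012,.03),(-.09,-.06)):
    m=(z>0)&(P[:,1]>lo)&(P[:,1]<hi)&(P[:,0]>.52)&(P[:,0]<.59)&(P[:,2]>.13)&dark
    q=P[m];print(m.sum(),np.sort(q[:,2])[:5]); k=q[:,2]<q[:,2].min()+.015;print(q[k].min(0),q[k].max(0))
E
```

```text
t: 3.23
eef_pos: [0.5543, -0.0438, 0.19]
tool_rot: [180.0, -0.1, 176.2]
contact_force: [0.4, -0.7, 0.8]
width: 0.0597
[ 0.5551 -0.0441  0.191 ] 3.2833 0.06043067622823773
1519 [0.2072 0.2084 0.2104 0.2108 0.2109]
[ 0.5446 -0.0118  0.2072] [0.5641 0.0009 0.2222]
409 [0.209  0.2099 0.2099 0.21   0.2105]
[ 0.5415 -0.08    0.209 ] [ 0.5643 -0.0712  0.224 ]
```

View pics/side2z.png

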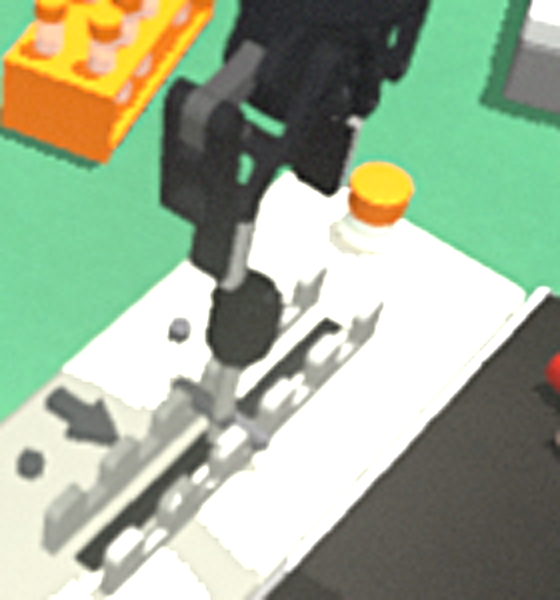

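By depth and by pixels, the tips are at z≈0.209 with the TCP at 0.190, about 20 mm higher than the text implies. A further 52 mm is a safe descent under both readings: it overlaps the knob and stays clear of the rails. I'll go there and close.

```bash
python3 -m crank '[[0,0,20,0,0,0,70],[0,0,40,0,0,0,70],[0,0,52,0,0,0,70],[0,0,52,0,0,0,70]]'
python3 - <<'E'
from h import *
np.set_printoptions(precision=4,suppress=True)
im,d=manip.grab_frame("side")
s=manip.state();print(s["eef_pos"],s["t"],s["width"],s["contact_force"])
cv2.imwrite("pics/side3z.png",cv2.convertScaleAbs(cv2.resize(im[70:220,270:410,::-1],None,fx=4,fy=4,interpolation=cv2.INTER_CUBIC),alpha=2))
for uv in((318,150),(320,160),(322,170),(322,165)): print(uv,dep("side",uv,d[uv[1],uv[0]]))
E
```

```text
t: 3.62
eef_pos: [0.5546, -0.0443, 0.1377]
tool_rot: [180.0, -0.1, 176.2]
contact_force: [-0.7, 0.2, -0.6]
width: 0.0601
[ 0.5552 -0.0445  0.1389] 3.6667 0.05994393274564081 [ 0.665  -0.1133  1.0008]
(318, 150) [0.5474 0.0201 0.2156]
(320, 160) [ 0.5507 -0.0007  0.1715]
(322, 170) [ 0.5621 -0.0427  0.0965]
(322, 165) [ 0.568  -0.0513  0.0978]
```

View pics/side3z.png

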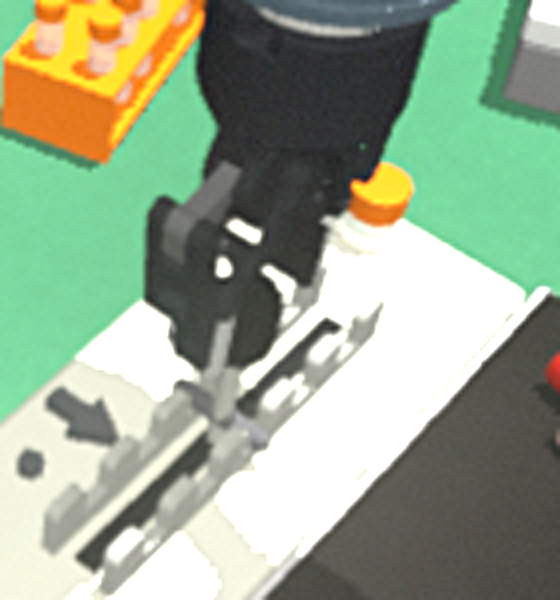

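```bash
python3 -m crank '[[0,0,6,0,0,0,50],[0,0,6,0,0,0,36],[0,0,6,0,0,0,25],[0,0,6,0,0,0,10],[0,0,6,0,0,0,10],[0,0,6,0,0,0,10]]' 40
python3 - <<'E'
from h import *
np.set_printoptions(precision=4,suppress=True)
im,d=manip.grab_frame("side")
s=manip.state();print(s["eef_pos"],s["t"],s["width"],s["contact_force"])
cv2.imwrite("pics/side4z.png",cv2.convertScaleAbs(cv2.resize(im[70:220,270:410,::-1],None,fx=4,fy=4,interpolation=cv2.INTER_CUBIC),alpha=2))
E
```

```text
t: 4.17
eef_pos: [0.5556, -0.045, 0.1332]
tool_rot: [-180.0, 0.1, 176.2]
contact_force: [-1.1, -1.7, 6.4]
width: 0.0284
[ 0.5556 -0.045   0.1332] 4.2167 0.028651405335059298 [-0.7335 -1.9595  7.2305]
```

View pics/side4z.png

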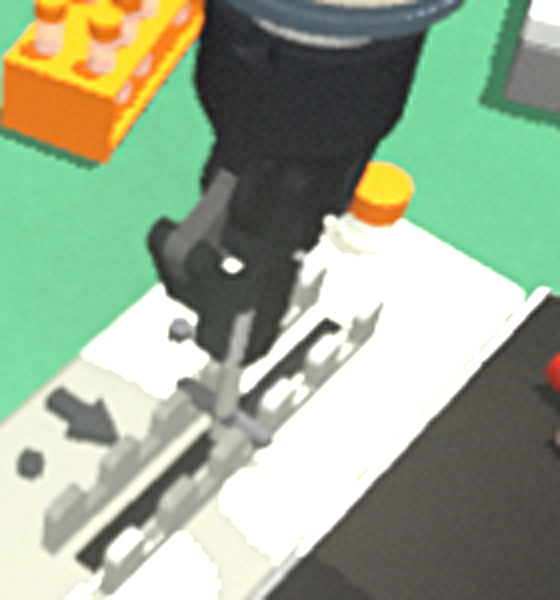

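The jaws are gripping at about 29 mm on the knob, with low side force. Next I'll lift it 25 mm.

```bash
python3 -m crank '[[0,0,-5,0,0,0,10],[0,0,-10,0,0,0,10],[0,0,-15,0,0,0,10],[0,0,-20,0,0,0,10],[0,0,-25,0,0,0,10],[0,0,-25,0,0,0,10],[0,0,-25,0,0,0,10]]' 60
python3 - <<'E'
from h import *
np.set_printoptions(precision=4,suppress=True)
im,d=manip.grab_frame("side")
s=manip.state();print(s["eef_pos"],s["t"],s["width"],s["contact_force"])
cv2.imwrite("pics/side5z.png",cv2.convertScaleAbs(cv2.resize(im[70:220,270:410,::-1],None,fx=4,fy=4,interpolation=cv2.INTER_CUBIC),alpha=2))
E
```

```text
t: 4.8
eef_pos: [0.5552, -0.0447, 0.1576]
tool_rot: [-180.0, 0.0, 176.2]
contact_force: [2.3, -0.2, -3.5]
width: 0.0282
[ 0.5552 -0.0447  0.1574] 4.85 0.028236167481799364 [ 2.9927 -0.3077 -2.9827]
```

View pics/side5z.png

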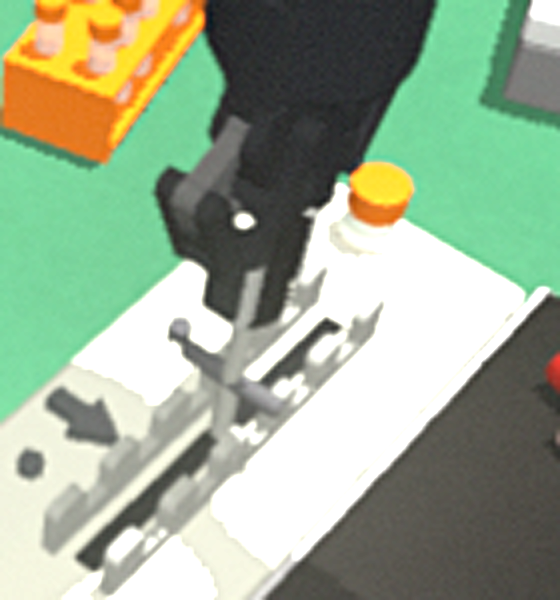

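The lever has come up: the pin is visibly above the rails and the wrist carries about 3 N. Now I'll carry it +36 mm along the gate.

```bash
python3 -m crank '[[0,7,0,0,0,0,10],[0,14,0,0,0,0,10],[0,21,0,0,0,0,10],[0,28,0,0,0,0,10],[0,36,0,0,0,0,10],[0,36,0,0,0,0,10],[0,36,0,0,0,0,10]]'
python3 - <<'E'
from h import *
np.set_printoptions(precision=4,suppress=True)
im,d=manip.grab_frame("side")
s=manip.state();print(s["eef_pos"],s["t"],s["width"],s["contact_force"])
cv2.imwrite("pics/side6z.png",cv2.convertScaleAbs(cv2.resize(im[70:220,270:410,::-1],None,fx=4,fy=4,interpolation=cv2.INTER_CUBIC),alpha=2))
E
```

```text
t: 5.43
eef_pos: [0.5576, -0.008, 0.1573]
tool_rot: [180.0, 0.0, 176.2]
contact_force: [4.0, 0.5, -4.7]
width: 0.0276
[ 0.5575 -0.0084  0.1573] 5.4833 0.028279756122978887 [ 3.7096 -0.2405 -3.6498]
```

View pics/side6z.png

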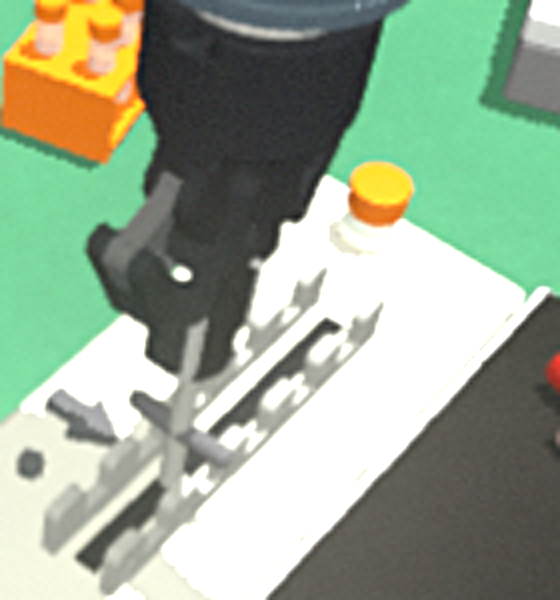

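```bash
python3 -m crank '[[0,0,4,0,0,0,10],[0,0,8,0,0,0,10],[0,0,12,0,0,0,10],[0,0,16,0,0,0,10],[0,0,20,0,0,0,10],[0,0,24,0,0,0,10],[0,0,25.5,0,0,0,10],[0,0,25.5,0,0,0,10]]'
python3 - <<'E'
from h import *
np.set_printoptions(precision=4,suppress=True)
im,d=manip.grab_frame("side")
s=manip.state();print(s["eef_pos"],s["t"],s["width"],s["contact_force"])
cv2.imwrite("pics/side7z.png",cv2.convertScaleAbs(cv2.resize(im[70:220,270:410,::-1],None,fx=4,fy=4,interpolation=cv2.INTER_CUBIC),alpha=2))
E
```

```text
t: 6.15
eef_pos: [0.5578, -0.009, 0.1328]
tool_rot: [-180.0, 0.1, 176.2]
contact_force: [-3.1, 0.2, 22.2]
width: 0.0277
[ 0.5578 -0.009   0.1328] 6.2 0.02782165912690313 [-3.0513  0.8066 20.852 ]
```

View pics/side7z.png

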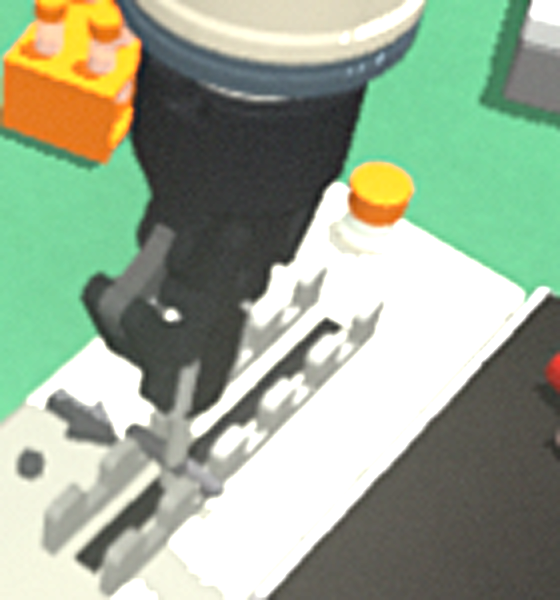

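The lever has bottomed: the TCP height is 0.1328, against 0.1332 when first gripped, and the bottom reaction is about 21 N. The pin sits in the arrow's notch. Next I'll release, then rise.

```bash
python3 -m crank '[[0,0,25,0,0,0,50],[0,0,0,0,0,0,70],[0,0,0,0,0,0,70],[0,0,0,0,0,0,70],[0,0,0,0,0,0,70]]' || true
python3 - <<'E'
from station import manip
s=manip.state();print(s["eef_pos"],s["t"],s["width"],s["contact_force"])
E
```

```text
t: 6.62
eef_pos: [0.5572, -0.0088, 0.1317]
tool_rot: [-180.0, -0.0, 176.2]
contact_force: [0.2, 0.5, -0.3]
width: 0.0597
[ 0.55715959 -0.00879612  0.13165506] 6.6167 0.05973240417129498 [ 0.15438604  0.48140786 -0.29406647]
```

My first row there contained an unintended 25 mm downward shift, reversed on the next row. Forces are near zero now. I'll raise the tool clear and check the lever carefully.

```bash
python3 -m crank '[[0,0,-20,0,0,0,70],[0,0,-50,0,0,0,70],[0,0,-85,0,0,0,70],[0,0,-120,0,0,0,70],[0,0,-120,0,0,0,70]]'
python3 - <<'E'
from h import *
np.set_printoptions(precision=4,suppress=True)
im,d=manip.grab_frame("side")
s=manip.state();print(s["eef_pos"],s["t"],s["width"],s["contact_force"])
cv2.imwrite("pics/side8z.png",cv2.convertScaleAbs(cv2.resize(im[70:220,270:410,::-1],None,fx=4,fy=4,interpolation=cv2.INTER_CUBIC),alpha=2))
cv2.imwrite("pics/side8.png",im[:,:,::-1])
p=C["side"];V=p["view"]
def cloud(d):
    yy,xx=np.mgrid[90:220,270:400];yy=yy.ravel();xx=xx.ravel();z=d[yy,xx]
    n=cv2.undistortPoints(np.c_[xx,yy].astype(float)[:,None],p["camera_matrix"],p["dist_coeffs"])[:,0]
    return (np.c_[n,np.ones(len(n))]*z[:,None]-V[:3,3])@V[:3,:3],yy,xx,z
for dd,ii in((np.load("side_d.npy"),np.load("side_i.npy")),(d,im)):
    P,yy,xx,z=cloud(dd);m=(z>0)&(P[:,2]>.14)&(P[:,2]<.19)&(ii[yy,xx].max(1)<70)&(P[:,0]>.52)&(P[:,0]<.59)
    q=P[m];print(m.sum(),np.percentile(q,[1,50,95,99],axis=0))
E
```

```text
t: 7.03
eef_pos: [0.5599, -0.0091, 0.2578]
tool_rot: [-180.0, 0.5, 176.2]
contact_force: [0.8, 0.6, 0.7]
width: 0.0599
[ 0.5589 -0.009   0.2548] 7.0833 0.05999269229929834 [ 0.2801 -0.3336 -0.0432]
362 [[ 0.5401 -0.0504  0.1428]
 [ 0.5519 -0.0337  0.1689]
 [ 0.5646 -0.0288  0.1757]
 [ 0.5672 -0.0283  0.1764]]
376 [[ 0.5427 -0.0165  0.1424]
 [ 0.5539  0.0002  0.1694]
 [ 0.5666  0.006   0.1757]
 [ 0.5686  0.0065  0.1762]]
```

View pics/side8z.png

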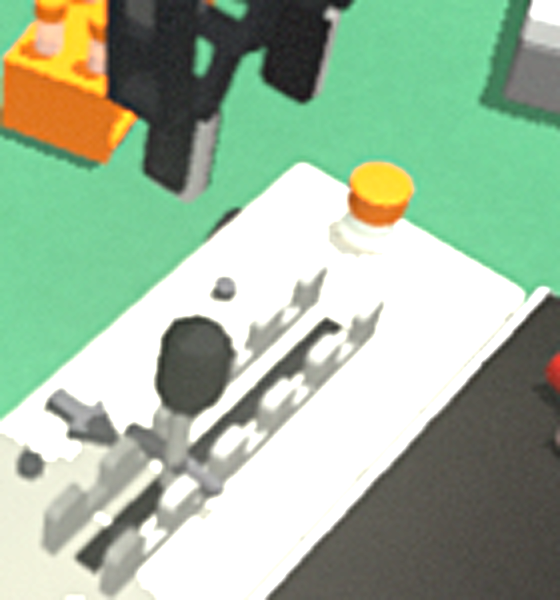

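The knob now sits 34–35 mm along the gate at the arrow. Its top is at 0.176 m, the same as before, so it is fully down. The gripper is well clear, so I'm handing in.

```bash
python3 -m crank '[[0,0,0,0,0,0,70],[0,0,0,0,0,0,70],[0,0,0,0,0,0,70]]'; python3 -c "
from station import manip
print(manip.job_done())"
```

```text
t: 7.33
eef_pos: [0.5567, -0.0088, 0.2504]
tool_rot: [180.0, -0.1, 176.2]
contact_force: [0.1, -0.3, 0.0]
width: 0.0598
the job is handed in; nothing more can be done
None
```

The lever is in the notch beside the pointed tab, fully down and released, and I handed the job in at 7.3 s. I lifted it by its knob 25 mm, carried it 36 mm along the gate (+y) and lowered it until it bottomed.

**Last checks:**
- **Position:** the depth picture shows the knob moved about 34–35 mm along the gate. The picture shows the pin in the notch at the arrow.
- **Height:** the knob top is at 0.176 m, the same as before the move, so the lever is fully down.
- **Robot:** the gripper is open about 75 mm above the knob (TCP; the fingertips looked higher still), and the wrist force is near zero.

**What went wrong or disagreed:**
- **Typing error at release:** the first row of that move had an unintended 25 mm downward shift, cancelled on the next row 1/12 s later. The peak force in that instant was not recorded, so I can't confirm it stayed within the 40 N body-contact and 120 N wrist limits. Readings straight afterwards were normal and the lever had not moved.
- **Fingertip height:** in the pictures the fingertips stood about 20 mm higher than the stated tool geometry implies. I set the grasp depth to be safe under both readings.
- **Knob height:** locating the knob from both views put its top about 5 mm lower than the text gives, while the depth readings agreed with the text.

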